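Cover the tasting dishes for the night

TASK

It is closing time: so that the cookie samples stay crisp, cover each of the four stoneware tasting dishes with its own fitted wooden lid (round, square, oval or oblong, each with a bar handle), so that its plug sits in the mouth and the lid lies flat on the rim. Set the lids down rather than dropping them, and leave the dishes and the counter bell standing where they are.

Things in the scene. Friction and masses are not known exactly. Their poses are not given: they have to be found in the camera images.
- dish_round: Loose open stoneware dish, round, 94 mm across inside the mouth, 106 mm across outside, slate-blue glaze; 44 mm high, wall 6 mm, 0.7 kg, samples fixed inside below z = 19 mm. Origin: centre of its underside; z up, x and y along the outline's axes of symmetry; yaw at the start within 0.45 rad of 0.
- dish_square: Loose open stoneware dish, square with rounded corners, mouth 84 x 84 mm, outside 96 x 96 mm, sage-green glaze; 44 mm high, wall 6 mm, 0.7 kg, samples fixed inside below z = 19 mm. Origin: centre of its underside; z up, x and y along the outline's axes of symmetry; yaw at the start within 0.45 rad of 0.
- dish_oval: Loose open stoneware dish, oval, mouth 76 mm (x) by 114 mm (y), outside 88 x 126 mm, mustard-yellow glaze; 44 mm high, wall 6 mm, 0.7 kg, samples fixed inside below z = 19 mm. Origin: centre of its underside; z up, x and y along the outline's axes of symmetry; yaw at the start within 0.45 rad of 0.
- dish_loaf: Loose open stoneware dish, oblong with small corner radii (like a small loaf tin), mouth 60 mm (x) by 116 mm (y), outside 72 x 128 mm, brick-red glaze; 44 mm high, wall 6 mm, 0.7 kg, samples fixed inside below z = 19 mm. Origin: centre of its underside; z up, x and y along the outline's axes of symmetry; yaw at the start within 0.45 rad of 0.
- lid_round_grip (a point): Light-wood lid, round, 106 mm across, 0.13 kg. Point: centre of its bar handle (13 mm thick along x, 46 along y, 26 high). Board underside 23 mm below the point, below it a white plug 14 mm deep, tapered: bottom 10 mm (top 3 mm) inside the mouth all round. Seated, point is 67 mm above dish origin, axes as the dish's at any turn. Start yaw within 0.45 rad of 0.
- lid_square_grip (a point): Light-wood lid, square with rounded corners, 96 x 96 mm, 0.13 kg. Point: centre of its bar handle (13 mm thick along x, 46 along y, 26 high). Board underside 23 mm below the point, below it a white plug 14 mm deep, tapered: bottom 10 mm (top 3 mm) inside the mouth all round. Seated, point is 67 mm above dish origin, axes as the dish's or at quarter turns. Start yaw within 0.45 rad of 0.
- lid_oval_grip (a point): Light-wood lid, oval, 88 mm (x) by 126 mm (y), 0.13 kg. Point: centre of its bar handle (13 mm thick along x, 46 along y, 26 high). Board underside 23 mm below the point, below it a white plug 14 mm deep, tapered: bottom 10 mm (top 3 mm) inside the mouth all round. Seated, point is 67 mm above dish origin, axes as the dish's or half a turn. Start yaw within 0.45 rad of 0.
- lid_loaf_grip (a point): Light-wood lid, oblong with rounded corners, 72 mm (x) by 128 mm (y), 0.13 kg. Point: centre of its bar handle (13 mm thick along x, 46 along y, 26 high). Board underside 23 mm below the point, below it a white plug 14 mm deep, tapered: bottom 10 mm (top 3 mm) inside the mouth all round. Seated, point is 67 mm above dish origin, axes as the dish's or half a turn. Start yaw within 0.45 rad of 0.
- bell_mid (a point): White counter bell with black foot, 74 mm across, 57 mm high, standing loose among the lids; the point is on its axis 28 mm above the counter. A bystander: stays where it is.

How it is judged:
At the end, for the whole second after the job is handed in: Each lid lies home on the dish of its own outline: handle centre 60 to 71 mm above the dish's underside (67 when seated), within 10 mm of the dish's centre, level within 0.07 rad; dishes upright on the counter; all at rest and released (z of lid_round_grip in the frame of dish_round between 0.06 and 0.071 m and horizontal distance between lid_round_grip and dish_round below 0.01 m and angle between each of lid_round_grip, lid_square_grip, lid_oval_grip, lid_loaf_grip's own z axis and vertical below 0.07 rad and angle between each of dish_round, dish_square, dish_oval, dish_loaf's own z axis and vertical below 0.05 rad and height (world z) of each of dish_round, dish_square, dish_oval, dish_loaf below 0.005 m and linear speed of each of dish_round, lid_round, dish_square, lid_square, dish_oval, lid_oval, dish_loaf, lid_loaf below 0.02 m/s and z of lid_square_grip in the frame of dish_square between 0.06 and 0.071 m and horizontal distance between lid_square_grip and dish_square below 0.01 m and z of lid_oval_grip in the frame of dish_oval between 0.06 and 0.071 m and horizontal distance between lid_oval_grip and dish_oval below 0.01 m and z of lid_loaf_grip in the frame of dish_loaf between 0.06 and 0.071 m and horizontal distance between lid_loaf_grip and dish_loaf below 0.01 m); the robot touches nothing.
It fails at once if a dish is pushed more than 40 mm from where it stood (distance of any of dish_round, dish_square, dish_oval, dish_loaf from where it was at the start of the episode above 0.04 m).
It fails at once if the counter bell is pushed more than 30 mm from where it stood (distance of bell_mid from where it was at the start of the episode above 0.03 m).
It fails at once if a lid is dropped from more than about 40 mm (it moves faster than 0.9 m/s with no finger touching it) ((linear speed of lid_round above 0.9 m/s and contact force between the fingers and lid_round below 0.1 N) or (linear speed of lid_square above 0.9 m/s and contact force between the fingers and lid_square below 0.1 N) or (linear speed of lid_oval above 0.9 m/s and contact force between the fingers and lid_oval below 0.1 N) or (linear speed of lid_loaf above 0.9 m/s and contact force between the fingers and lid_loaf below 0.1 N)).
It also fails if it takes over 134 s, if anything falls off the work surface, if the arm or the gripper's body presses on something with over 40 N, if the wrist force passes 120 N, or if a joint passes its speed limit or range.

ROBOT

A 7-joint arm with a two-finger parallel gripper is mounted at the origin on a cart in front of the work surface, level with it; the furniture and walls round the work are solid. World frame = base frame: x ahead of the robot, y to its left, z up, the work surface at z = 0. Lengths are in m, angles in rad, forces in N, time in s.
With the tool pointing down it reaches from about 0.4 to 0.85 m from the base axis. Payload 10.4 kg.
Tool frame: the origin (TCP) lies midway between the tips of the shut fingers; the grasp point (between the pads) lies 19 mm behind it; z points along the fingers, y is the line along which they close (so a half turn about z gives the same grasp; the last joint's range is limited). The gripper opens to 87 mm and grips with 3 to 60 N. Pads are 19 mm wide; open, the fingers measure 117 mm over their backs; the gripper's body (75 mm by 190 mm) begins 51 mm behind the grasp point.
Start: joints at [-1.174, 0.332, -0.065, 1.46, 0.022, 1.35, -0.088], TCP at [0.255, 0.571, 0.223] pointing down, gripper open.
Joint ranges: [-2.6, 2.6], [-0.5, 2.12], [-1.47, 1.34], [0.16, 2.42], [-1.27, 4.41], [0.06, 2.06], [-2.6, 2.6]. Speed limits (rad/s): [2.22, 2.22, 2.79, 2.79, 3.14, 3.14, 3.14].

INTERFACE

Orientations are given as a unit quaternion [x, y, z, w].
In Python, from bench import r gives the robot as it stands.
- The arm moves only by the tool arm_command, never from a script. Its arguments are lists of equal length, an entry for each row: "xyz": the shift along the world's x, y, z in m, a list of three; "rot": the turn, a rotation vector about the world's x, y, z in rad, a list of three. In form: {"xyz": [[tx, ty, tz], ...], "rot": [[ax, ay, az], ...]}. A call has 1 to 20 rows; each row is the pose to reach, as a shift and turn from the pose commanded when the call began; what a row does not reach only later rows make up. A row lasts 1/12 s, in which the tool goes at most 41.7 mm and 7.16 degrees, less where a joint would pass 70% of its speed; a pose out of reach is approached as far as the arm can. A call with a gripper value outside its range is refused whole. "grip" is the opening, from 0 (shut) to 1 (fully open), set as the call begins (left out, the last holds). The fingers move at their own pace and stop on an object; "squeeze" is the grip in N (left out, the last holds). Time passes only in rows, so rows that repeat a pose let the fingers close. It gives the time, the measured TCP pose, the force, the opening and the grip force at its end, in the units of the state.
- r.read_state(): the state, without advancing time (a new reading comes with each control period).
- r.camera(name): name is "side" or "top" or "wrist"; returns the picture (420x560x3 uint8, red, green, blue); there is no depth.
- r.camera_model(name): a dict with "fx", "fy", "cx", "cy" (pixels), "T" (4x4, takes a point from camera to world coordinates). Camera axes: x right, y up, looking along -z (the intrinsics and any distortion apply to the point x, -y, -z); pixel columns grow to the right and rows downward; lengths in m; the calibration is good to about 2 mm. A picture is of the moment at which its call begins: read the wrist's pose just before it. camera_model takes no time and is no camera call; for the wrist camera it gives the pose at the moment of the call.
- r.close_job(): hands the job in; it is judged then, once.
Trained networks look in the newest picture that a camera, given by its name, has taken for a name from the list of things; names that differ only in an ending like _2 or _b are one class to them, and where a whole thing is asked for, a point or a joint stands for the part that bears it (a point fixed in the world has none). Each returns a list of dicts, best first, with "conf" (0 to 1); they miss things now and then, are a little off and sometimes report something else, mostly with a low value. They report only what shows in the picture. A call takes as long as a camera call.
- r.look_for(label, camera): "at" ([x, y, z] in m, in the coordinates of the camera as it stood for that picture, good to about 4 mm: the middle of the surface that is visible of it).
- r.spot_point(label, camera): "at" ([x, y, z] in m, in the coordinates of the camera as it stood for that picture, good to about 4 mm: a listed point, or the origin of a listed thing).
The state is a dict: "time": time; "joint_positions": joint angles; "joint_vel": joint speeds; "joint_torque": joint torques, N m; "ee_pos": TCP position; "eef_rot": TCP orientation; "ft_force": force on the tool from outside, world axes, zero at the start; "torque": the same for the moment, N m; "width": finger opening in m; "grip_force": force on a finger pad.
Only numpy, scipy, OpenCV 4.12 (cv2) and the standard library are available. Lean on these libraries where they do the work, as an engineer would, in place of code of your own. Each camera call takes 0.05 s, during which the arm holds its last target. There are 200 camera calls.

## Working session

There is one attempt and no reset: what is moved stays moved. The work goes in short steps, Python scripts to look and compute and a tool call to move; the robot and the scene stay as the last step left them, time stands still between calls to the robot, and variables do not carry over. Pictures are saved under pics/ and viewed, at most 14 in all, crops included, and the job is handed in when it is done.

Besides the shell and the picture viewer there is one more tool, called after "Request:" as name(argument=value, ...) on one line, values as JSON. arm_command: Moves the arm, as the interface text tells. Its arguments: {"type":"object","properties":{"xyz":{"type":"array"},"rot":{"type":"array"},"grip":{"type":"number"},"squeeze":{"type":"number"}},"required":["xyz","rot"]}

```bash
mkdir -p pics; ls; cat > h.py <<'E'
import numpy as np, cv2
from bench import r
def shot(n,f=None):
    im=np.asarray(r.camera(n)); 
    if f: cv2.imwrite('pics/'+f,im[:,:,::-1])
    return im
def w(m,p): return (np.array(m['T'])@np.r_[p,1])[:3]
def ray(m,u,v,z):
    T=np.array(m['T']); d=T[:3,:3]@np.array([(u-m['cx'])/m['fx'],-(v-m['cy'])/m['fy'],-1]); o=T[:3,3]
    return o+d*(z-o[2])/d[2]
E
python3 - <<'E'
from h import *
np.set_printoptions(precision=4,suppress=True)
for c in('top','side'):
    shot(c,c+'0.png'); m=r.camera_model(c); print(c,m)
    for l in ['dish_round','dish_square','dish_oval','dish_loaf','lid_round_grip','lid_square_grip','lid_oval_grip','lid_loaf_grip','bell_mid']:
        print(l,[(w(m,d['at']),round(d['conf'],2)) for d in r.spot_point(l,c)][:3])
print(r.read_state())
E
```

```text
pics
top {'fx': 472.9052533997073, 'fy': 472.9052533997073, 'cx': 282.68793979985725, 'cy': 210.21953248733496, 'T': array([[-0.0712,  0.9773, -0.1997,  0.1921],
       [-0.9975, -0.069 ,  0.018 ,  0.0377],
       [ 0.0038,  0.2005,  0.9797,  1.4984],
       [ 0.    ,  0.    ,  0.    ,  1.    ]])}
dish_round [(array([ 0.4076, -0.1847, -0.0001]), 0.72), (array([ 0.5568, -0.3644,  0.0037]), 0.49)]
dish_square [(array([ 0.5642, -0.1868,  0.0028]), 0.69)]
dish_oval [(array([ 0.4095, -0.3418,  0.0007]), 0.79)]
dish_loaf [(array([ 0.5567, -0.3667,  0.0029]), 0.9)]
lid_round_grip [(array([0.5449, 0.4264, 0.037 ]), 0.96)]
lid_square_grip [(array([ 0.5659, -0.187 ,  0.0054]), 0.73), (array([0.5476, 0.2584, 0.0367]), 0.66)]
lid_oval_grip [(array([0.4171, 0.3898, 0.0375]), 0.91)]
lid_loaf_grip [(array([0.4057, 0.2156, 0.038 ]), 0.85)]
bell_mid [(array([0.4797, 0.3236, 0.0264]), 0.84)]
side {'fx': 425.0722019443489, 'fy': 425.0722019443489, 'cx': 275.3356999917104, 'cy': 213.16325855946795, 'T': array([[ 0.8207,  0.3775, -0.4288, -0.109 ],
       [-0.5712,  0.5303, -0.6265, -0.8392],
       [-0.
[... 494 characters left out ...]
82, 0.0365]), 0.81)]
lid_loaf_grip [(array([0.41  , 0.2259, 0.0386]), 0.77)]
bell_mid [(array([0.4837, 0.3261, 0.0254]), 0.83), (array([ 0.5648, -0.362 ,  0.0006]), 0.72)]
{'time': 1.0, 'joint_positions': array([-1.1736,  0.3321, -0.0647,  1.4601,  0.0216,  1.3499, -0.0885]), 'joint_vel': array([-0.0001,  0.002 ,  0.0004, -0.0004,  0.0006,  0.0005, -0.0013]), 'joint_torque': array([ -0.0003, -62.3047,   0.0239, -39.0128,  -0.0612,   0.0316,
         0.    ]), 'ee_pos': array([0.2547, 0.5708, 0.2226]), 'eef_rot': array([0.2084, 0.9781, 0.0001, 0.    ]), 'ft_force': array([ 0.6306, -0.9129, -0.5839]), 'torque': array([-0.0406,  0.0272, -0.0039]), 'grip_force': 0.0, 'width': 0.0872016336975161}
```

View pics/top0.png

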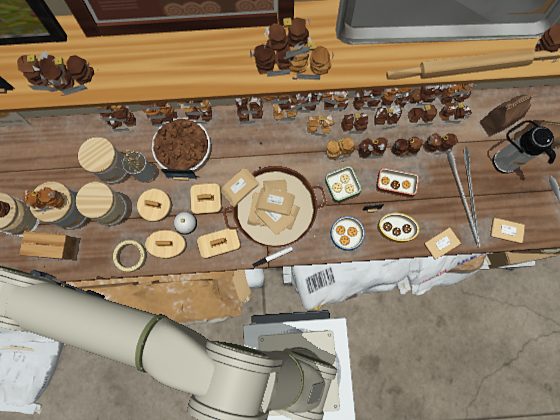

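View pics/side0.png

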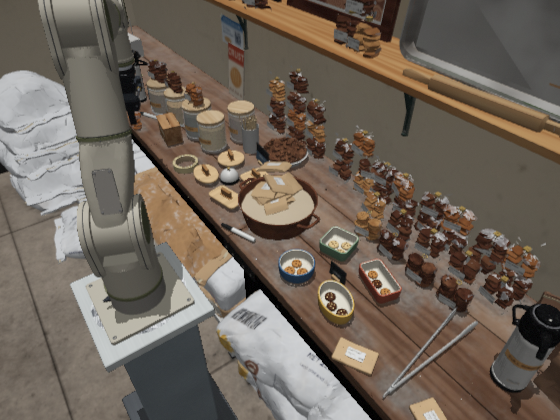

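Request:
arm_command(xyz=[[0.02,-0.02,0.03],[0.225,-0.27,0.22],[0.225,-0.27,0.22],[0.225,-0.27,0.22],[0.225,-0.27,0.22],[0.225,-0.27,0.22],[0.225,-0.27,0.22],[0.225,-0.27,0.22],[0.225,-0.27,0.22],[0.225,-0.27,0.22],[0.225,-0.27,0.22],[0.225,-0.27,0.22],[0.225,-0.27,0.22],[0.225,-0.27,0.22],[0.225,-0.27,0.22],[0.225,-0.27,0.22],[0.225,-0.27,0.22]], rot=[[0,0,-0.1],[0,0,-0.2],[0,0,-0.3],[0,0,-0.4],[0,0,-0.5],[0,0,-0.6],[0,0,-0.7],[0,0,-0.8],[0,0,-0.9],[0,0,-1.0],[0,0,-1.1],[0,0,-1.15],[0,0,-1.15],[0,0,-1.15],[0,0,-1.15],[0,0,-1.15],[0,0,-1.15]], grip=1)

```text
time: 2.42
ee_pos: [0.4795, 0.301, 0.4425]
eef_rot: [0.706, 0.708, -0.0, -0.0]
ft_force: [0.4, 0.3, -0.0]
width: 0.087
grip_force: 0.0
```

```bash
cat >> h.py <<'E'
np.set_printoptions(precision=4,suppress=True)
L=['lid_round_grip','lid_square_grip','lid_oval_grip','lid_loaf_grip','bell_mid']
D=['dish_round','dish_square','dish_oval','dish_loaf']
def survey(f,names):
    s=r.read_state(); m=r.camera_model('wrist'); shot('wrist',f)
    q=s['eef_rot']; print('t',s['time'],s['ee_pos'],'closing yaw',2*np.arctan2(q[1],q[0])-np.pi/2)
    print(m)
    for l in names: print(l,[(w(m,d['at']),round(d['conf'],2)) for d in r.spot_point(l,'wrist')][:2])
    np.savez('pics/'+f+'.npz',**m)
E
python3 -c "
from h import *
survey('w1.png',L)"
```

```text
t 2.4167 [0.4795 0.301  0.4425] closing yaw 0.0026079093420723343
{'fx': 356.79354495179257, 'fy': 356.79354495179257, 'cx': 280.11427769732217, 'cy': 208.33097519726704, 'T': array([[ 1.    , -0.0034, -0.0012,  0.4789],
       [ 0.0037,  0.9557,  0.2943,  0.382 ],
       [ 0.0002, -0.2943,  0.9557,  0.6039],
       [ 0.    ,  0.    ,  0.    ,  1.    ]])}
lid_round_grip [(array([0.5423, 0.4235, 0.0343]), 0.63)]
lid_square_grip [(array([0.5505, 0.2576, 0.0357]), 0.93)]
lid_oval_grip [(array([0.4165, 0.3938, 0.0364]), 0.58)]
lid_loaf_grip [(array([0.4029, 0.2186, 0.0346]), 0.59)]
bell_mid [(array([0.4786, 0.3249, 0.0228]), 0.84), (array([0.5414, 0.422 , 0.0361]), 0.4)]
```

View pics/w1.png

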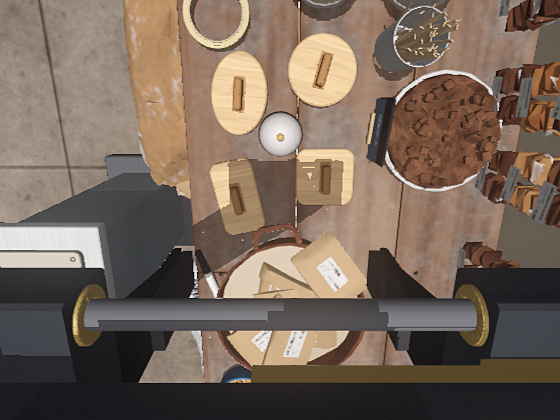

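Request:
arm_command(xyz=[[0,-0.56,0],[0,-0.56,0],[0,-0.56,0],[0,-0.56,0],[0,-0.56,0],[0,-0.56,0],[0,-0.56,0],[0,-0.56,0],[0,-0.56,0],[0,-0.56,0],[0,-0.56,0],[0,-0.56,0],[0,-0.56,0],[0,-0.56,0],[0,-0.56,0],[0,-0.56,0],[0,-0.56,0],[0,-0.56,0],[0,-0.56,0]], rot=[[0,0,0],[0,0,0],[0,0,0],[0,0,0],[0,0,0],[0,0,0],[0,0,0],[0,0,0],[0,0,0],[0,0,0],[0,0,0],[0,0,0],[0,0,0],[0,0,0],[0,0,0],[0,0,0],[0,0,0],[0,0,0],[0,0,0]])

```text
time: 4.3
ee_pos: [0.4802, -0.258, 0.4427]
eef_rot: [0.706, 0.708, 0.0, 0.0]
ft_force: [-0.0, 0.8, -0.3]
width: 0.0871
grip_force: 0.0
```

```bash
python3 -c "
from h import *
survey('w2.png',D)"
```

```text
t 4.3 [ 0.4802 -0.258   0.4427] closing yaw 0.0034001328152295507
{'fx': 356.79354495179257, 'fy': 356.79354495179257, 'cx': 280.11427769732217, 'cy': 208.33097519726704, 'T': array([[ 1.    , -0.004 , -0.0021,  0.4794],
       [ 0.0045,  0.9559,  0.2937, -0.1771],
       [ 0.0008, -0.2937,  0.9559,  0.6042],
       [ 0.    ,  0.    ,  0.    ,  1.    ]])}
dish_round [(array([ 0.405 , -0.1846,  0.0018]), 0.87)]
dish_square [(array([ 0.5689, -0.1851,  0.0029]), 0.84)]
dish_oval [(array([ 0.4201, -0.3408, -0.0018]), 0.69)]
dish_loaf [(array([ 0.5607, -0.3595, -0.0002]), 0.64)]
```

View pics/w2.png

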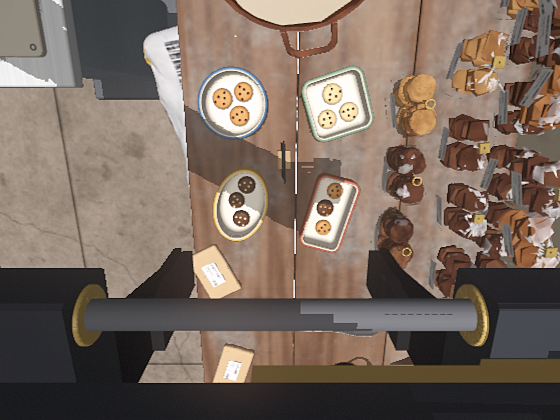

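```bash
cat >> h.py <<'E'
def rect(f,c,z,half=0.085,s=1000):
    """rectified top view on plane z, centred at c: column=+x, row=-y, s px/m"""
    m=dict(np.load('pics/'+f+'.npz')); im=cv2.imread('pics/'+f); n=int(2*half*s)+1
    g=(np.arange(n)-n//2)/s; X,Y=np.meshgrid(c[0]+g,c[1]-g)
    T=m['T']; P=(np.stack([X,Y,0*X+z],-1)-T[:3,3])@T[:3,:3]
    u=m['fx']*P[...,0]/-P[...,2]+m['cx']; v=m['cy']-m['fy']*P[...,1]/-P[...,2]
    return cv2.remap(im,u.astype('f4'),v.astype('f4'),cv2.INTER_CUBIC)
E
python3 - <<'E'
from h import *
A=[rect('w2.png',c,.044) for c in [(.408,-.185),(.568,-.186),(.416,-.341),(.559,-.363)]]
B=[rect('w1.png',c,.050) for c in [(.544,.423),(.550,.257),(.416,.392),(.404,.218)]]
o=np.vstack([np.hstack(A),np.hstack(B)]); print(o.shape); cv2.imwrite('pics/rect.png',o)
E
```

```text
(342, 684, 3)
```

View pics/rect.png

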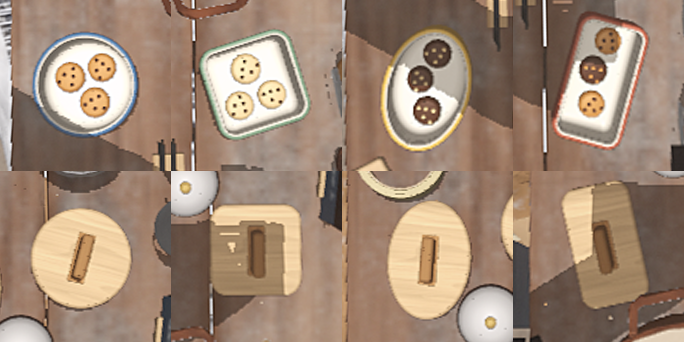

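```bash
cat >> h.py <<'E'
def yawof(box):  # yaw of short axis from +x, in (-45,45]ish, from long axis near y
    (c,(a,b),t)=box
    if b<a: a,b,t=b,a,t+90   # now angle t = direction of short side (image cw)
    t=-t; return c,(a,b),np.radians((t+90)%180-90)
def fitmask(M,c,s,half):
    n=M.shape[0]//2
    M=cv2.morphologyEx(M,cv2.MORPH_OPEN,np.ones((3,3)))
    k,lab,st,ce=cv2.connectedComponentsWithStats(M)
    # component touching the central area with the largest area
    sub=lab[n-20:n+21,n-20:n+21]; ids=[i for i in np.unique(sub) if i]
    i=max(ids,key=lambda i:(sub==i).sum())
    cs,_=cv2.findContours((lab==i).astype('u1'),0,2); h=cv2.convexHull(max(cs,key=cv2.contourArea))
    b,(a,l),y=yawof(cv2.minAreaRect(h)); mo=cv2.moments(h); g=(mo['m10']/mo['m00'],mo['m01']/mo['m00'])
    P=lambda p:np.array([c[0]+(p[0]-n)/s,c[1]-(p[1]-n)/s])
    return P(b),P(g),np.array([a,l])/s*1000,y,h
E
cat > fit.py <<'E'
from h import *
out=[]
for nme,c in zip(D,[(.408,-.185),(.568,-.186),(.416,-.341),(.559,-.363)]):
    R=rect('w2.png',c,.044,s=2000); hsv=cv2.cvtColor(R,cv2.COLOR_BGR2HSV)
    M=(hsv[...,1]<60).astype('u1')
    b,g,sz,y,h=fitmask(M,c,2000,.085); print(nme,b,g,sz,'yaw',round(y,3)); cv2.drawContours(R,[h],-1,(255,0,255),1); out.append(R)
for nme,c in zip(L,[(.544,.423),(.550,.257),(.416,.392),(.404,.218)]):
    R=rect('w1.png',c,.050,s=2000); n=R.shape[0]//2
    f=R.astype(float)+1; x=np.log(f[...,1]/f[...,2]); loc=x[n-60:n+61,n-40:n+41]
    q=cv2.normalize(loc,None,0,255,cv2.NORM_MINMAX).astype('u1'); t,_=cv2.threshold(q,0,255,cv2.THRESH_OTSU)
    th=loc.min()+t/255*(loc.max()-loc.min()); M=np.zeros(R.shape[:2],'u1'); M[n-60:n+61,n-40:n+41]=(loc<th)
    b,g,sz,y,h=fitmask(M,c,2000,.085); print(nme,b,g,sz,'yaw',round(y,3)); cv2.drawContours(R,[h],-1,(255,0,255),1); out.append(R)
o=np.vstack([np.hstack(out[:4]),np.hstack(out[4:])]); cv2.imwrite('pics/fit.png',cv2.resize(o,(800,400),interpolation=cv2.INTER_AREA))
E
python3 fit.py
```

```text
dish_round [ 0.4071 -0.1846] [ 0.4073 -0.1845] [98.9949 99.3485] yaw 0.785
dish_square [ 0.582  -0.1973] [ 0.59   -0.1978] [142.  147.5] yaw 0.0
dish_oval [ 0.4145 -0.3459] [ 0.4147 -0.3459] [ 79.6394 117.5203] yaw -0.303
dish_loaf [ 0.5609 -0.3605] [ 0.5611 -0.3606] [ 65.5428 120.4568] yaw -0.27
lid_round_grip [0.5399 0.4213] [0.5398 0.4214] [17.4344 49.8441] yaw -0.238
lid_square_grip [0.55   0.2612] [0.55   0.2617] [17.  51.5] yaw 0.0
lid_oval_grip [0.4172 0.3881] [0.4172 0.3882] [17.2449 50.0202] yaw -0.08
lid_loaf_grip [0.4101 0.2251] [0.4103 0.2249] [19.4261 49.7301] yaw 0.201
```

View pics/fit.png

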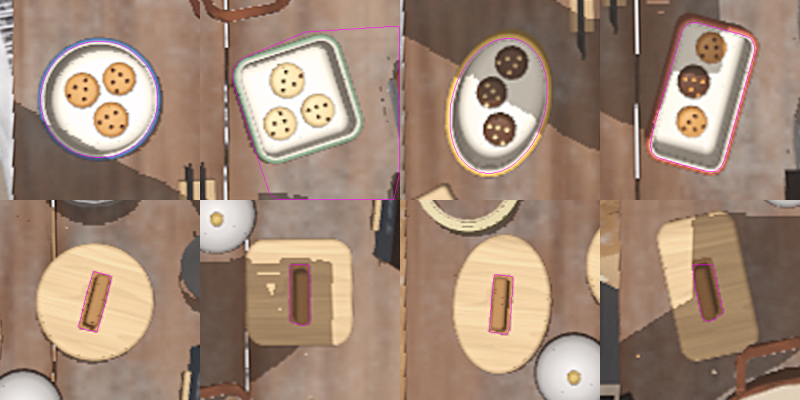

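Request:
arm_command(xyz=[[0.06,0.68,0],[0.06,0.68,0],[0.06,0.68,0],[0.06,0.68,0],[0.06,0.68,0],[0.06,0.68,0],[0.06,0.68,0],[0.06,0.68,0],[0.06,0.68,0],[0.06,0.68,0],[0.06,0.68,-0.2],[0.06,0.68,-0.2],[0.06,0.68,-0.2],[0.06,0.68,-0.2],[0.06,0.68,-0.2],[0.06,0.68,-0.2],[0.06,0.68,-0.2],[0.06,0.68,-0.2],[0.06,0.68,-0.2],[0.06,0.68,-0.2]], rot=[[0,0,0],[0,0,0],[0,0,0],[0,0,0],[0,0,0],[0,0,0],[0,0,0],[0,0,0],[0,0,0],[0,0,0],[0,0,-0.1],[0,0,-0.2],[0,0,-0.24],[0,0,-0.24],[0,0,-0.24],[0,0,-0.24],[0,0,-0.24],[0,0,-0.24],[0,0,-0.24],[0,0,-0.24]])

```text
time: 6.22
ee_pos: [0.5379, 0.4226, 0.2393]
eef_rot: [0.785, 0.619, -0.002, 0.0]
ft_force: [-0.0, -0.7, 0.7]
width: 0.0868
grip_force: 0.0
```

```bash
cat >> h.py <<'E'
def handle(f,c,s=2000):
    R=rect(f,c,.050,s=s); n=R.shape[0]//2
    g=R.astype(float)+1; x=np.log(g[...,1]/g[...,2]); loc=x[n-60:n+61,n-40:n+41]
    q=cv2.normalize(loc,None,0,255,cv2.NORM_MINMAX).astype('u1'); t,_=cv2.threshold(q,0,255,cv2.THRESH_OTSU)
    th=loc.min()+t/255*(loc.max()-loc.min()); M=np.zeros(R.shape[:2],'u1'); M[n-60:n+61,n-40:n+41]=(loc<th)
    b,g,sz,y,h=fitmask(M,c,s,.085); cv2.drawContours(R,[h],-1,(255,0,255),1); return b,sz,y,R
def close(l,c,f):
    survey(f,[l]); b,sz,y,R=handle(f,c); print(l,b,sz,'yaw',round(y,3))
    cv2.imwrite('pics/'+f[:-4]+'_c.png',np.hstack([cv2.imread('pics/'+f)[:300],cv2.resize(R,(240,300))])); 
E
python3 - <<'E'
from h import *
c=(.568,-.186); R=rect('w2.png',c,.044,s=2000).astype(int); M=((R[...,1]-R[...,2])>8).astype('u1')
k,lab,st,ce=cv2.connectedComponentsWithStats(M); i=1+np.argmax(st[1:,4]); cs,_=cv2.findContours((lab==i).astype('u1'),0,2)
b=cv2.minAreaRect(np.vstack(cs)); print(b, c[0]+(b[0][0]-170)/2000, c[1]-(b[0][1]-170)/2000)
close('lid_round_grip',(.540,.421),'a1.png')
E
```

```text
((166.60923767089844, 168.65582275390625), (190.4008331298828, 191.43621826171875), 72.07208251953125) 0.5663046188354491 -0.18532791137695312
t 6.2167 [0.5379 0.4226 0.2393] closing yaw -0.23540550903169555
{'fx': 356.79354495179257, 'fy': 356.79354495179257, 'cx': 280.11427769732217, 'cy': 208.33097519726704, 'T': array([[ 0.9727,  0.2209,  0.0716,  0.557 ],
       [-0.2322,  0.9287,  0.2892,  0.5018],
       [-0.0026, -0.2979,  0.9546,  0.4005],
       [ 0.    ,  0.    ,  0.    ,  1.    ]])}
lid_round_grip [(array([0.5429, 0.4226, 0.0368]), 0.88)]
lid_round_grip [0.5436 0.4269] [16.7159 51.0172] yaw -0.261
```

View pics/a1_c.png

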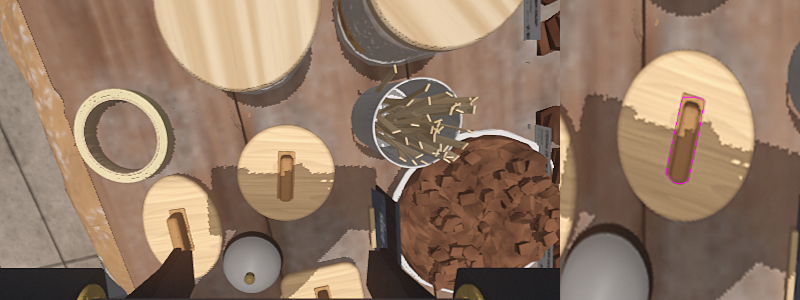

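```bash
python3 - <<'E'
from h import *
m=dict(np.load('pics/a1.png.npz')); m1=dict(np.load('pics/w1.png.npz'))
for z in (0,.05,.09,.13): print(z,'jar',ray(m,420,115,z)[:2],ray(m1,427,35,z)[:2],'cake left',ray(m,388,215,z)[:2],ray(m1,383,130,z)[:2],'signtop',ray(m,377,187,z)[:2],ray(m1,390,97,z)[:2])
E
```

```text
0 jar [0.6994 0.4487] [0.7049 0.4763] cake left [0.6491 0.343 ] [0.6498 0.3326] signtop [0.6417 0.3797] [0.6565 0.3849]
0.05 jar [0.6816 0.4553] [0.6862 0.4685] cake left [0.6376 0.3628] [0.6357 0.3367] signtop [0.6311 0.395 ] [0.6418 0.3847]
0.09 jar [0.6674 0.4606] [0.6713 0.4622] cake left [0.6284 0.3787] [0.6244 0.34  ] signtop [0.6226 0.4072] [0.6301 0.3845]
0.13 jar [0.6532 0.4659] [0.6563 0.456 ] cake left [0.6192 0.3946] [0.613  0.3433] signtop [0.6142 0.4194] [0.6183 0.3843]
```

Request:
arm_command(xyz=[[0.004,-0.005,-0.03],[0.004,-0.005,-0.06],[0.004,-0.005,-0.09],[0.004,-0.005,-0.12],[0.004,-0.005,-0.14],[0.004,-0.005,-0.16],[0.004,-0.005,-0.175],[0.004,-0.005,-0.185],[0.004,-0.005,-0.19],[0.004,-0.005,-0.193],[0.004,-0.005,-0.195],[0.004,-0.005,-0.195]], rot=[[0,0,-0.015],[0,0,-0.015],[0,0,-0.015],[0,0,-0.015],[0,0,-0.015],[0,0,-0.015],[0,0,-0.015],[0,0,-0.015],[0,0,-0.015],[0,0,-0.015],[0,0,-0.015],[0,0,-0.015]])

```text
time: 7.32
ee_pos: [0.5442, 0.4159, 0.0484]
eef_rot: [0.791, 0.612, 0.001, 0.0]
ft_force: [-1.2, -0.4, -0.8]
width: 0.0873
grip_force: 0.0
```

```bash
python3 -c "
from h import *
shot('wrist','d1.png')"
```

```text
(no output)
```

View pics/d1.png

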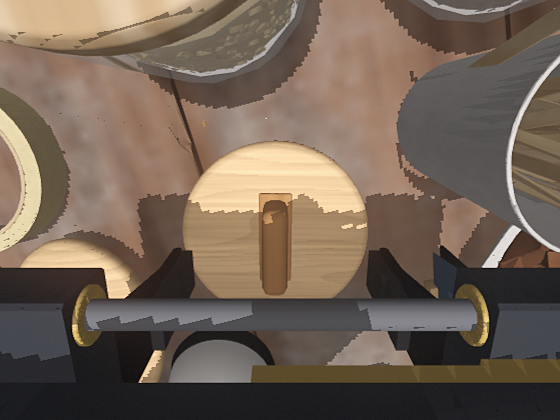

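Request:
arm_command(xyz=[[0,0,-0.004],[0,0,-0.008],[0,0,-0.012],[0,0,-0.016],[0,0,-0.018],[0,0,-0.018]], rot=[[0,0,0],[0,0,0],[0,0,0],[0,0,0],[0,0,0],[0,0,0]])

```text
time: 7.87
ee_pos: [0.5434, 0.4154, 0.0287]
eef_rot: [0.791, 0.612, -0.001, 0.0]
ft_force: [0.4, -1.3, -0.2]
width: 0.0869
grip_force: 0.0
```

Request:
arm_command(xyz=[[0,0,0],[0,0,0],[0,0,0],[0,0,0],[0,0,0],[0,0,0],[0,0,0]], rot=[[0,0,0],[0,0,0],[0,0,0],[0,0,0],[0,0,0],[0,0,0],[0,0,0]], grip=0, squeeze=25)

```text
time: 8.45
ee_pos: [0.5437, 0.4156, 0.0295]
eef_rot: [0.791, 0.612, -0.0, 0.0]
ft_force: [-0.7, -2.1, -0.5]
width: 0.0485
grip_force: 0.0
```

Request:
arm_command(xyz=[[0,0,0],[0,0,0],[0,0,0],[0,0,0],[0,0,0],[0,0,0],[0,0,0],[0,0,0],[0,0,0],[0,0,0]], rot=[[0,0,0],[0,0,0],[0,0,0],[0,0,0],[0,0,0],[0,0,0],[0,0,0],[0,0,0],[0,0,0],[0,0,0]])

```text
time: 9.28
ee_pos: [0.5437, 0.4157, 0.0296]
eef_rot: [0.791, 0.612, -0.0, 0.0]
ft_force: [-1.9, -2.9, 0.2]
width: 0.0128
grip_force: 25.0
```

Request:
arm_command(xyz=[[0,0,0.01],[0,0,0.03],[0,0,0.06],[0,0,0.1],[0,0,0.14],[0,0,0.18],[0,0,0.2],[0,0,0.2]], rot=[[0,0,0],[0,0,0],[0,0,0],[0,0,0],[0,0,0],[0,0,0],[0,0,0],[0,0,0]])

```text
time: 9.95
ee_pos: [0.5459, 0.4176, 0.2373]
eef_rot: [0.791, 0.612, 0.006, -0.0]
ft_force: [1.1, -0.1, -1.1]
width: 0.0125
grip_force: 25.0
```

```bash
python3 -c "
from h import *
survey('c1.png',['lid_round_grip'])
b,sz,y,R=0,0,0,0
"
```

```text
t 9.95 [0.5459 0.4176 0.2373] closing yaw -0.25337485994090136
{'fx': 356.79354495179257, 'fy': 356.79354495179257, 'cx': 280.11427769732217, 'cy': 208.33097519726704, 'T': array([[ 0.9683,  0.2411,  0.0652,  0.5644],
       [-0.2496,  0.9277,  0.2775,  0.4947],
       [ 0.0065, -0.285 ,  0.9585,  0.3996],
       [ 0.    ,  0.    ,  0.    ,  1.    ]])}
lid_round_grip [(array([0.5462, 0.4254, 0.2458]), 0.56)]
```

View pics/c1.png

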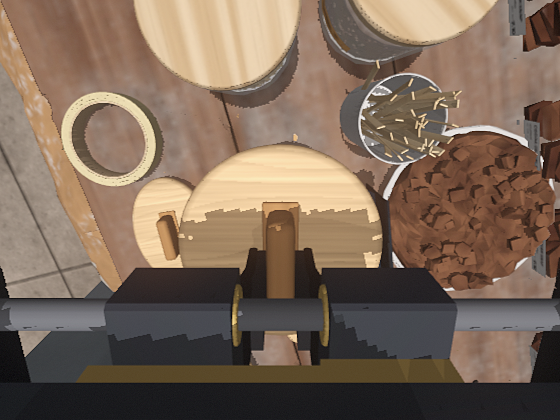

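Request:
arm_command(xyz=[[0,0,0.04],[-0.01,-0.04,0.07],[-0.02,-0.08,0.1],[-0.03,-0.12,0.1],[-0.04,-0.16,0.1],[-0.05,-0.2,0.1],[-0.06,-0.24,0.1],[-0.07,-0.28,0.1],[-0.08,-0.32,0.1],[-0.09,-0.36,0.1],[-0.1,-0.4,0.1],[-0.11,-0.44,0.1],[-0.12,-0.48,0.1],[-0.13,-0.52,0.1],[-0.135,-0.56,0.08],[-0.138,-0.59,0.04],[-0.138,-0.605,0],[-0.138,-0.609,-0.04],[-0.138,-0.609,-0.06],[-0.138,-0.609,-0.06]], rot=[[0,0,0],[0,0,0],[0,0,0.02],[0,0,0.05],[0,0,0.08],[0,0,0.11],[0,0,0.14],[0,0,0.17],[0,0,0.2],[0,0,0.23],[0,0,0.25],[0,0,0.25],[0,0,0.25],[0,0,0.25],[0,0,0.25],[0,0,0.25],[0,0,0.25],[0,0,0.25],[0,0,0.25],[0,0,0.25]])

```text
time: 11.72
ee_pos: [0.4011, -0.1928, 0.1632]
eef_rot: [0.709, 0.705, -0.003, -0.004]
ft_force: [-1.7, 1.1, -2.3]
width: 0.0124
grip_force: 25.0
```

```bash
python3 - <<'E'
from h import *
m=dict(np.load('pics/c1.png.npz')); tcp=np.array([0.5459,0.4176]); p=ray(m,281,145,.2318)[:2]; d=p-tcp; print(d@[.25,.968]-.053, d@[.968,-.25])
survey('e1.png',D[:1]+['lid_round_grip'])
E
```

```text
0.007209297031562763 0.0001750418793542395
t 11.7167 [ 0.4011 -0.1928  0.1632] closing yaw -0.005277207344733137
{'fx': 356.79354495179257, 'fy': 356.79354495179257, 'cx': 280.11427769732217, 'cy': 208.33097519726704, 'T': array([[ 0.9999,  0.0011,  0.0105,  0.4027],
       [-0.0042,  0.9559,  0.2937, -0.112 ],
       [-0.0097, -0.2938,  0.9558,  0.3247],
       [ 0.    ,  0.    ,  0.    ,  1.    ]])}
dish_round []
lid_round_grip [(array([ 0.4033, -0.1845,  0.1706]), 0.81)]
```

View pics/e1.png

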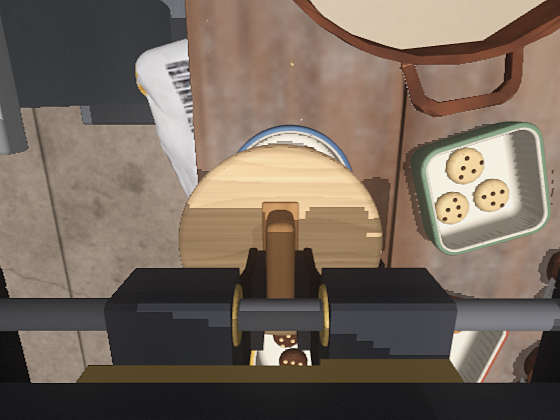

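Request:
arm_command(xyz=[[0,0,0],[0,0,-0.02],[0,0,-0.04],[0,0,-0.05],[0,0,-0.055],[0,0,-0.055],[0,0,-0.055],[0,0,-0.055]], rot=[[0,0,0],[0,0,0],[0,0,0],[0,0,0],[0,0,0],[0,0,0],[0,0,0],[0,0,0]])

```text
time: 12.53
ee_pos: [0.4065, -0.1934, 0.1156]
eef_rot: [0.708, 0.706, 0.001, 0.001]
ft_force: [-0.0, -0.0, -1.3]
width: 0.0129
grip_force: 25.0
```

```bash
python3 - <<'E'
from h import *
m=dict(np.load('pics/e1.png.npz'))
p=[ray(m,u,v,.044)[:2] for u,v in((293,127),(243,152),(348,160))]; print(p)
A=np.array(p); M=2*(A[1:]-A[0]); print(np.linalg.solve(M,(A[1:]**2).sum(1)-(A[0]**2).sum()))
print(r.read_state()['ee_pos'])
E
```

```text
[array([ 0.4098, -0.1328]), array([ 0.3706, -0.1519]), array([ 0.4533, -0.1584])]
[ 0.4098 -0.1826]
[ 0.4065 -0.1934  0.1156]
```

Request:
arm_command(xyz=[[0.0015,0.002,-0.01],[0.0015,0.002,-0.02],[0.0015,0.002,-0.028],[0.0015,0.002,-0.034],[0.0015,0.002,-0.04],[0.0015,0.002,-0.045],[0.0015,0.002,-0.05],[0.0015,0.002,-0.053],[0.0015,0.002,-0.055],[0.0015,0.002,-0.055],[0.0015,0.002,-0.055]], rot=[[0,0,0],[0,0,0],[0,0,0],[0,0,0],[0,0,0],[0,0,0],[0,0,0],[0,0,0],[0,0,0],[0,0,0],[0,0,0]])

```text
time: 13.45
ee_pos: [0.4074, -0.1914, 0.0596]
eef_rot: [0.709, 0.706, 0.0, 0.0]
ft_force: [0.4, 1.2, -1.4]
width: 0.0129
grip_force: 25.0
```

Request:
arm_command(xyz=[[0,0,0],[0,0,0],[0,0,0],[0,0,0],[0,0,0],[0,0,0.01],[0,0,0.04],[0,0,0.08],[0,0,0.12],[0,0,0.16],[0,0,0.18]], rot=[[0,0,0],[0,0,0],[0,0,0],[0,0,0],[0,0,0],[0,0,0],[0,0,0],[0,0,0],[0,0,0],[0,0,0],[0,0,0]], grip=0.5)

```text
time: 14.37
ee_pos: [0.4083, -0.1919, 0.244]
eef_rot: [0.709, 0.705, 0.002, 0.002]
ft_force: [1.5, 0.0, -0.1]
width: 0.0434
grip_force: 0.0
```

```bash
python3 - <<'E'
from h import *
survey('e2.png',['lid_round_grip','dish_round'])
E
```

```text
t 14.3667 [ 0.4083 -0.1919  0.244 ] closing yaw -0.004778116349952066
{'fx': 356.79354495179257, 'fy': 356.79354495179257, 'cx': 280.11427769732217, 'cy': 208.33097519726704, 'T': array([[ 1.    ,  0.0052, -0.0045,  0.4074],
       [-0.0037,  0.9559,  0.2936, -0.1111],
       [ 0.0058, -0.2936,  0.9559,  0.4056],
       [ 0.    ,  0.    ,  0.    ,  1.    ]])}
lid_round_grip [(array([ 0.4089, -0.1833,  0.0654]), 0.82)]
dish_round []
```

View pics/e2.png

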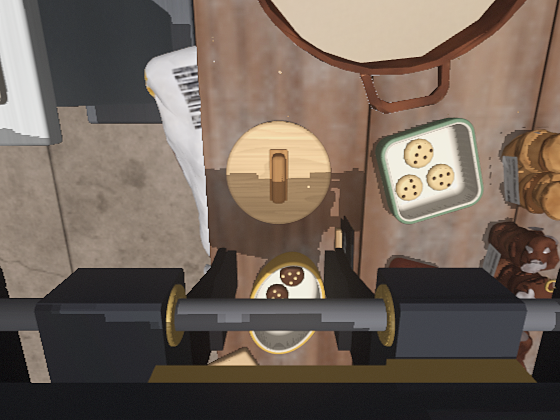

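Request:
arm_command(xyz=[[0,0,0.03],[0.01,0.03,0.06],[0.02,0.07,0.09],[0.03,0.11,0.1],[0.04,0.15,0.1],[0.055,0.19,0.1],[0.07,0.23,0.1],[0.085,0.27,0.1],[0.1,0.31,0.1],[0.11,0.35,0.1],[0.12,0.39,0.08],[0.13,0.42,0.05],[0.14,0.44,0.02],[0.142,0.45,-0.01],[0.142,0.45,-0.02],[0.142,0.45,-0.02],[0.142,0.45,-0.02]], rot=[[0,0,0],[0,0,0],[0,0,0],[0,0,0],[0,0,0],[0,0,0],[0,0,0],[0,0,0],[0,0,0],[0,0,0],[0,0,0],[0,0,0],[0,0,0],[0,0,0],[0,0,0],[0,0,0],[0,0,0]])

```text
time: 15.93
ee_pos: [0.5491, 0.2574, 0.2191]
eef_rot: [0.709, 0.705, -0.001, 0.0]
ft_force: [0.4, -0.7, -0.2]
width: 0.0436
grip_force: 0.0
```

```bash
python3 - <<'E'
from h import *
close('lid_square_grip',(.550,.257),'a2.png')
E
```

```text
t 15.9333 [0.5491 0.2574 0.2191] closing yaw -0.005208143289817224
{'fx': 356.79354495179257, 'fy': 356.79354495179257, 'cx': 280.11427769732217, 'cy': 208.33097519726704, 'T': array([[ 1.    ,  0.0038,  0.0021,  0.5494],
       [-0.0042,  0.9552,  0.2959,  0.3386],
       [-0.0009, -0.296 ,  0.9552,  0.3804],
       [ 0.    ,  0.    ,  0.    ,  1.    ]])}
lid_square_grip [(array([0.5515, 0.2576, 0.0346]), 0.59)]
lid_square_grip [0.5528 0.261 ] [16.5 51. ] yaw 0.0
```

View pics/a2_c.png

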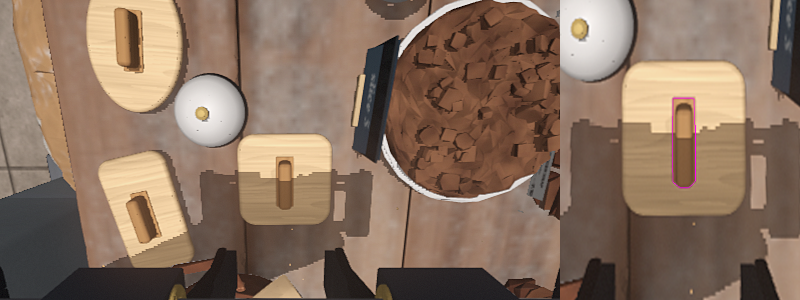

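Request:
arm_command(xyz=[[0.003,0,-0.03],[0.003,0,-0.07],[0.003,0,-0.1],[0.003,0,-0.13],[0.003,0,-0.15],[0.003,0,-0.165],[0.003,0,-0.175],[0.003,0,-0.183],[0.003,0,-0.19],[0.003,0,-0.195],[0.003,0,-0.195],[0.003,0,-0.195]], rot=[[0,0,0.005],[0,0,0.005],[0,0,0.005],[0,0,0.005],[0,0,0.005],[0,0,0.005],[0,0,0.005],[0,0,0.005],[0,0,0.005],[0,0,0.005],[0,0,0.005],[0,0,0.005]])

```text
time: 17.03
ee_pos: [0.5527, 0.2589, 0.0252]
eef_rot: [0.707, 0.707, 0.001, 0.0]
ft_force: [0.1, -0.4, -0.2]
width: 0.0433
grip_force: 0.0
```

Request:
arm_command(xyz=[[0,0,0],[0,0,0],[0,0,0],[0,0,0],[0,0,0],[0,0,0],[0,0,0],[0,0,0]], rot=[[0,0,0],[0,0,0],[0,0,0],[0,0,0],[0,0,0],[0,0,0],[0,0,0],[0,0,0]], grip=0)

```text
time: 17.7
ee_pos: [0.5523, 0.2588, 0.0247]
eef_rot: [0.707, 0.707, 0.0, 0.0]
ft_force: [-0.7, 0.9, 0.2]
width: 0.0128
grip_force: 25.0
```

Request:
arm_command(xyz=[[0,0,0.01],[0,0,0.03],[0,0,0.06],[0,0,0.1],[0,0,0.14],[0,0,0.18],[0,0,0.22],[0,0,0.24],[0,0,0.25],[0,0,0.25],[0,0,0.25]], rot=[[0,0,0],[0,0,0],[0,0,0],[0,0,0],[0,0,0],[0,0,0],[0,0,0],[0,0,0],[0,0,0],[0,0,0],[0,0,0]])

```text
time: 18.62
ee_pos: [0.5518, 0.2586, 0.2734]
eef_rot: [0.707, 0.707, -0.001, -0.0]
ft_force: [-0.4, 0.8, -2.1]
width: 0.013
grip_force: 25.0
```

```bash
cat >> h.py <<'E'
def held(l,f,half):
    """offset of held lid from TCP (tool-yaw frame x=closing,y=handle) by detector, and by far board edge centre column"""
    s=r.read_state(); m=r.camera_model('wrist'); im=shot('wrist',f); q=s['eef_rot']; y=2*np.arctan2(q[1],q[0])-np.pi/2
    R=np.array([[np.cos(y),np.sin(y)],[-np.sin(y),np.cos(y)]])
    for d in r.spot_point(l,'wrist')[:2]:
        p=w(m,d['at'])-s['ee_pos']; print(l,R@p[:2],p[2],round(d['conf'],2),'yaw',y,s['ee_pos'])
    np.savez('pics/'+f+'.npz',**m)
    # lid yaw/offset relative to the tool: lid edge found by rectifying on the board top
E
python3 -c "
from h import *
held('lid_square_grip','c2.png',.048)"
```

```text
lid_square_grip [-0.0043 -0.0023] 0.015363857851676266 0.91 yaw 0.001007565866172122 [0.5518 0.2586 0.2734]
```

Request:
arm_command(xyz=[[0,-0.03,0.03],[0,-0.07,0.05],[0,-0.11,0.05],[0.002,-0.15,0.05],[0.004,-0.19,0.05],[0.006,-0.23,0.05],[0.008,-0.27,0.05],[0.01,-0.31,0.05],[0.012,-0.35,0.03],[0.014,-0.385,0],[0.014,-0.415,-0.03],[0.014,-0.435,-0.07],[0.014,-0.4425,-0.11],[0.014,-0.4425,-0.14],[0.014,-0.4425,-0.15],[0.014,-0.4425,-0.15],[0.014,-0.4425,-0.15],[0.014,-0.4425,-0.15]], rot=[[0,0,0],[0,0,0.03],[0,0,0.06],[0,0,0.1],[0,0,0.14],[0,0,0.18],[0,0,0.22],[0,0,0.26],[0,0,0.3],[0,0,0.313],[0,0,0.313],[0,0,0.313],[0,0,0.313],[0,0,0.313],[0,0,0.313],[0,0,0.313],[0,0,0.313],[0,0,0.313]])

```text
time: 20.22
ee_pos: [0.5676, -0.1835, 0.1268]
eef_rot: [0.587, 0.809, 0.001, 0.001]
ft_force: [1.3, -0.3, -1.6]
width: 0.0127
grip_force: 25.0
```

```bash
python3 -c "
from h import *
held('lid_square_grip','e3.png',.048)"
```

```text
lid_square_grip [-0.0029 -0.0018] 0.012431827662976014 0.62 yaw 0.31488736831684294 [ 0.5676 -0.1835  0.1268]
```

Request:
arm_command(xyz=[[-0.001,-0.001,-0.015],[-0.001,-0.001,-0.028],[-0.001,-0.001,-0.038],[-0.001,-0.001,-0.046],[-0.001,-0.001,-0.053],[-0.001,-0.001,-0.059],[-0.001,-0.001,-0.064],[-0.001,-0.001,-0.068],[-0.001,-0.001,-0.071],[-0.001,-0.001,-0.071],[-0.001,-0.001,-0.071]], rot=[[0,0,0],[0,0,0],[0,0,0],[0,0,0],[0,0,0],[0,0,0],[0,0,0],[0,0,0],[0,0,0],[0,0,0],[0,0,0]])

```text
time: 21.23
ee_pos: [0.5653, -0.1848, 0.0546]
eef_rot: [0.588, 0.809, 0.0, -0.0]
ft_force: [-5.2, 1.8, 8.2]
width: 0.0126
grip_force: 26.2
```

Request:
arm_command(xyz=[[0,0,0],[0,0,0],[0,0,0],[0,0,0],[0,0,0],[0,0,0.01],[0,0,0.04],[0,0,0.08],[0,0,0.12],[0,0,0.16],[0,0,0.18],[0,0,0.18]], rot=[[0,0,0],[0,0,0],[0,0,0],[0,0,0],[0,0,0],[0,0,0],[0,0,0],[0,0,0],[0,0,0],[0,0,0],[0,0,0],[0,0,0]], grip=0.5)

```text
time: 22.23
ee_pos: [0.5666, -0.1861, 0.239]
eef_rot: [0.588, 0.809, 0.002, 0.003]
ft_force: [0.7, 0.1, 0.2]
width: 0.0435
grip_force: 0.0
```

```bash
python3 - <<'E'
from h import *
survey('e4.png',['lid_square_grip','dish_square'])
# is green rim hidden? rectify at board top .054, wood vs green
R=rect('e4.png',(.566,-.185),.054,s=2000).astype(int); M=((R[...,1]-R[...,2])>8); n=170
print('green px',M[n-110:n+111,n-110:n+111].sum())
hsv=cv2.cvtColor(R.astype('u1'),cv2.COLOR_BGR2HSV); 
print(hsv[n-90:n+91:30,n-90:n+91:30].tolist()[3][:2])
E
```

```text
t 22.2333 [ 0.5666 -0.1861  0.239 ] closing yaw 0.3130980128775429
{'fx': 356.79354495179257, 'fy': 356.79354495179257, 'cx': 280.11427769732217, 'cy': 208.33097519726704, 'T': array([[ 0.951 , -0.2933, -0.0977,  0.54  ],
       [ 0.309 ,  0.9087,  0.2808, -0.1089],
       [ 0.0064, -0.2972,  0.9548,  0.4003],
       [ 0.    ,  0.    ,  0.    ,  1.    ]])}
lid_square_grip [(array([ 0.5608, -0.1844,  0.0681]), 0.76)]
dish_square []
green px 248
[[16, 97, 173], [16, 96, 175]]
```

Request:
arm_command(xyz=[[0,0,0.03],[-0.01,0.035,0.06],[-0.02,0.07,0.09],[-0.03,0.11,0.1],[-0.04,0.15,0.1],[-0.05,0.19,0.1],[-0.06,0.23,0.1],[-0.07,0.27,0.1],[-0.08,0.31,0.1],[-0.09,0.35,0.1],[-0.1,0.39,0.1],[-0.11,0.43,0.1],[-0.12,0.47,0.08],[-0.13,0.505,0.06],[-0.14,0.54,0.03],[-0.15,0.565,0],[-0.15,0.575,-0.02],[-0.15,0.575,-0.02],[-0.15,0.575,-0.02],[-0.15,0.575,-0.02]], rot=[[0,0,0],[0,0,-0.04],[0,0,-0.08],[0,0,-0.12],[0,0,-0.16],[0,0,-0.2],[0,0,-0.24],[0,0,-0.28],[0,0,-0.32],[0,0,-0.36],[0,0,-0.393],[0,0,-0.393],[0,0,-0.393],[0,0,-0.393],[0,0,-0.393],[0,0,-0.393],[0,0,-0.393],[0,0,-0.393],[0,0,-0.393],[0,0,-0.393]])

```text
time: 24.05
ee_pos: [0.4157, 0.3891, 0.2133]
eef_rot: [0.735, 0.678, -0.001, 0.0]
ft_force: [-0.2, -0.3, 0.8]
width: 0.0434
grip_force: 0.0
```

```bash
python3 - <<'E'
from h import *
close('lid_oval_grip',(.417,.389),'a3.png')
E
```

```text
t 24.05 [0.4157 0.3891 0.2133] closing yaw -0.0800732933396493
{'fx': 356.79354495179257, 'fy': 356.79354495179257, 'cx': 280.11427769732217, 'cy': 208.33097519726704, 'T': array([[ 0.9969,  0.0755,  0.0232,  0.4218],
       [-0.0789,  0.9523,  0.2947,  0.4701],
       [ 0.0002, -0.2956,  0.9553,  0.3747],
       [ 0.    ,  0.    ,  0.    ,  1.    ]])}
lid_oval_grip [(array([0.4168, 0.391 , 0.036 ]), 0.89)]
lid_oval_grip [0.4148 0.3928] [16.698  51.2091] yaw -0.079
```

Request:
arm_command(xyz=[[0,0.001,-0.03],[0,0.001,-0.07],[0,0.001,-0.1],[0,0.001,-0.13],[0,0.001,-0.15],[0,0.001,-0.165],[0,0.001,-0.175],[0,0.001,-0.182],[0,0.001,-0.187],[0,0.001,-0.189],[0,0.001,-0.189],[0,0.001,-0.189]], rot=[[0,0,0],[0,0,0],[0,0,0],[0,0,0],[0,0,0],[0,0,0],[0,0,0],[0,0,0],[0,0,0],[0,0,0],[0,0,0],[0,0,0]])

```text
time: 25.15
ee_pos: [0.4156, 0.3916, 0.0254]
eef_rot: [0.734, 0.679, 0.001, -0.0]
ft_force: [0.3, 0.3, 0.6]
width: 0.0433
grip_force: 0.0
```

Request:
arm_command(xyz=[[0,0,0],[0,0,0],[0,0,0],[0,0,0],[0,0,0],[0,0,0],[0,0,0],[0,0,0]], rot=[[0,0,0],[0,0,0],[0,0,0],[0,0,0],[0,0,0],[0,0,0],[0,0,0],[0,0,0]], grip=0)

```text
time: 25.82
ee_pos: [0.4152, 0.3913, 0.0246]
eef_rot: [0.734, 0.679, 0.0, 0.0]
ft_force: [-0.5, -0.2, 1.2]
width: 0.0126
grip_force: 25.0
```

Request:
arm_command(xyz=[[0,0,0.01],[0,0,0.03],[0,0,0.06],[0,0,0.1],[0,0,0.14],[0,0,0.18],[0,0,0.22],[0,0,0.24],[0,0,0.25],[0,0,0.25],[0,0,0.25]], rot=[[0,0,0],[0,0,0],[0,0,0],[0,0,0],[0,0,0],[0,0,0],[0,0,0],[0,0,0],[0,0,0],[0,0,0],[0,0,0]])

```text
time: 26.73
ee_pos: [0.4149, 0.391, 0.2735]
eef_rot: [0.734, 0.679, -0.001, 0.0]
ft_force: [0.0, 0.0, -2.2]
width: 0.0128
grip_force: 25.0
```

```bash
python3 -c "
from h import *
held('lid_oval_grip','c3.png',.048)"
```

```text
lid_oval_grip [-0.0027 -0.0044] 0.013364158820735605 0.92 yaw -0.07894755663446995 [0.4149 0.391  0.2735]
```

Request:
arm_command(xyz=[[0.005,-0.03,0.02],[0.01,-0.07,0.04],[0.015,-0.11,0.05],[0.02,-0.15,0.05],[0.025,-0.19,0.05],[0.03,-0.23,0.05],[0.035,-0.27,0.05],[0.04,-0.31,0.05],[0.04,-0.35,0.05],[0.04,-0.39,0.05],[0.04,-0.43,0.05],[0.035,-0.47,0.05],[0.03,-0.51,0.05],[0.025,-0.55,0.05],[0.02,-0.59,0.05],[0.015,-0.63,0.04],[0.01,-0.665,0.02],[0.005,-0.7,0],[0,-0.725,-0.03],[0,-0.735,-0.06]], rot=[[0,0,0],[0,0,-0.02],[0,0,-0.04],[0,0,-0.06],[0,0,-0.08],[0,0,-0.1],[0,0,-0.12],[0,0,-0.14],[0,0,-0.16],[0,0,-0.18],[0,0,-0.2],[0,0,-0.22],[0,0,-0.224],[0,0,-0.224],[0,0,-0.224],[0,0,-0.224],[0,0,-0.224],[0,0,-0.224],[0,0,-0.224],[0,0,-0.224]])

```text
time: 28.5
ee_pos: [0.4126, -0.3476, 0.2126]
eef_rot: [0.807, 0.59, -0.001, 0.001]
ft_force: [0.6, 1.1, -1.4]
width: 0.0132
grip_force: 25.0
```

Request:
arm_command(xyz=[[0,0,-0.03],[0,0,-0.06],[0,0,-0.08],[0,0,-0.09],[0,0,-0.09],[0,0,-0.09],[0,0,-0.09]], rot=[[0,0,0],[0,0,0],[0,0,0],[0,0,0],[0,0,0],[0,0,0],[0,0,0]])

```text
time: 29.08
ee_pos: [0.4157, -0.3442, 0.1257]
eef_rot: [0.806, 0.592, 0.0, 0.001]
ft_force: [0.1, -0.1, -1.9]
width: 0.0127
grip_force: 25.0
```

```bash
python3 -c "
from h import *
held('lid_oval_grip','e5.png',.048)"
```

```text
lid_oval_grip [-0.      0.0001] 0.009729246422127497 0.97 yaw -0.30295772531200704 [ 0.4157 -0.3442  0.1257]
```

Request:
arm_command(xyz=[[-0.001,0,-0.015],[-0.001,0,-0.028],[-0.001,0,-0.038],[-0.001,0,-0.046],[-0.001,0,-0.053],[-0.001,0,-0.059],[-0.001,0,-0.064],[-0.001,0,-0.068],[-0.001,0,-0.07],[-0.001,0,-0.07],[-0.001,0,-0.07]], rot=[[0,0,0],[0,0,0],[0,0,0],[0,0,0],[0,0,0],[0,0,0],[0,0,0],[0,0,0],[0,0,0],[0,0,0],[0,0,0]])

```text
time: 30.1
ee_pos: [0.4144, -0.3439, 0.0547]
eef_rot: [0.806, 0.592, 0.0, 0.0]
ft_force: [-0.8, -0.6, -1.2]
width: 0.0129
grip_force: 25.0
```

Request:
arm_command(xyz=[[0,0,0],[0,0,0],[0,0,0],[0,0,0],[0,0,0],[0,0,0.01],[0,0,0.04],[0,0,0.08],[0,0,0.12],[0,0,0.16],[0,0,0.18],[0,0,0.18]], rot=[[0,0,0],[0,0,0],[0,0,0],[0,0,0],[0,0,0],[0,0,0],[0,0,0],[0,0,0],[0,0,0],[0,0,0],[0,0,0],[0,0,0]], grip=0.5)

```text
time: 31.1
ee_pos: [0.4155, -0.3455, 0.2398]
eef_rot: [0.806, 0.592, 0.002, 0.003]
ft_force: [0.1, -1.1, 0.0]
width: 0.0431
grip_force: 0.0
```

```bash
python3 - <<'E'
from h import *
survey('e6.png',['lid_oval_grip','dish_oval'])
E
```

```text
t 31.1 [ 0.4155 -0.3455  0.2398] closing yaw -0.3037329897021679
{'fx': 356.79354495179257, 'fy': 356.79354495179257, 'cx': 280.11427769732217, 'cy': 208.33097519726704, 'T': array([[ 0.9545,  0.2869,  0.0811,  0.4383],
       [-0.298 ,  0.9116,  0.2832, -0.2679],
       [ 0.0073, -0.2945,  0.9556,  0.4012],
       [ 0.    ,  0.    ,  0.    ,  1.    ]])}
lid_oval_grip [(array([ 0.4173, -0.3469,  0.0651]), 0.66)]
dish_oval []
```

Request:
arm_command(xyz=[[0.003,0.03,0.03],[0.006,0.07,0.06],[0.01,0.11,0.09],[0.015,0.15,0.1],[0.02,0.19,0.1],[0.025,0.23,0.1],[0.03,0.27,0.1],[0.03,0.31,0.1],[0.03,0.35,0.1],[0.03,0.39,0.1],[0.025,0.43,0.1],[0.02,0.47,0.08],[0.01,0.505,0.05],[0,0.535,0.02],[-0.005,0.558,0],[-0.007,0.565,-0.02],[-0.007,0.565,-0.02],[-0.007,0.565,-0.02],[-0.007,0.565,-0.02]], rot=[[0,0,0.05],[0,0,0.1],[0,0,0.15],[0,0,0.2],[0,0,0.25],[0,0,0.3],[0,0,0.35],[0,0,0.4],[0,0,0.45],[0,0,0.5],[0,0,0.505],[0,0,0.505],[0,0,0.505],[0,0,0.505],[0,0,0.505],[0,0,0.505],[0,0,0.505],[0,0,0.505],[0,0,0.505]])

```text
time: 32.83
ee_pos: [0.4079, 0.2202, 0.2152]
eef_rot: [0.633, 0.774, -0.0, 0.0]
ft_force: [-0.2, 0.4, -0.1]
width: 0.0432
grip_force: 0.0
```

```bash
python3 - <<'E'
from h import *
close('lid_loaf_grip',(.409,.221),'a4.png')
E
```

```text
t 32.8333 [0.4079 0.2202 0.2152] closing yaw 0.20041066595117818
{'fx': 356.79354495179257, 'fy': 356.79354495179257, 'cx': 280.11427769732217, 'cy': 208.33097519726704, 'T': array([[ 0.9798, -0.1911, -0.0595,  0.3913],
       [ 0.2001,  0.9363,  0.2886,  0.2996],
       [ 0.0006, -0.2946,  0.9556,  0.3767],
       [ 0.    ,  0.    ,  0.    ,  1.    ]])}
lid_loaf_grip [(array([0.4035, 0.2159, 0.0375]), 0.7)]
lid_loaf_grip [0.4063 0.2254] [16.7349 51.1293] yaw 0.213
```

View pics/a4_c.png

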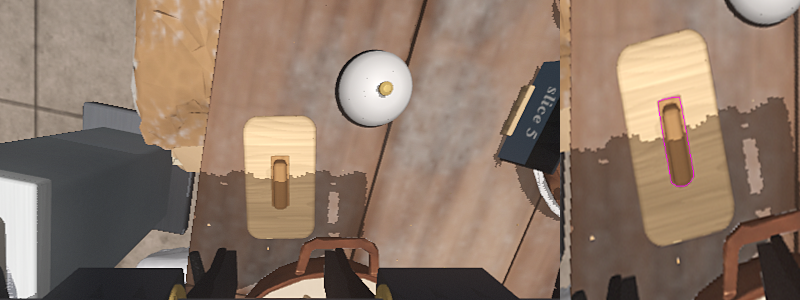

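Request:
arm_command(xyz=[[-0.002,0,-0.03],[-0.002,0,-0.07],[-0.002,0,-0.1],[-0.002,0,-0.13],[-0.002,0,-0.15],[-0.002,0,-0.165],[-0.002,0,-0.175],[-0.002,0,-0.182],[-0.002,0,-0.188],[-0.002,0,-0.19],[-0.002,0,-0.19],[-0.002,0,-0.19]], rot=[[0,0,0.008],[0,0,0.008],[0,0,0.008],[0,0,0.008],[0,0,0.008],[0,0,0.008],[0,0,0.008],[0,0,0.008],[0,0,0.008],[0,0,0.008],[0,0,0.008],[0,0,0.008]])

```text
time: 33.93
ee_pos: [0.4057, 0.2215, 0.0252]
eef_rot: [0.629, 0.777, 0.001, 0.0]
ft_force: [-0.1, 0.5, 0.4]
width: 0.0436
grip_force: 0.0
```

Request:
arm_command(xyz=[[0,0,0],[0,0,0],[0,0,0],[0,0,0],[0,0,0],[0,0,0],[0,0,0],[0,0,0]], rot=[[0,0,0],[0,0,0],[0,0,0],[0,0,0],[0,0,0],[0,0,0],[0,0,0],[0,0,0]], grip=0)

```text
time: 34.6
ee_pos: [0.4053, 0.2213, 0.0246]
eef_rot: [0.629, 0.777, 0.0, 0.0]
ft_force: [0.8, -0.0, 0.8]
width: 0.0129
grip_force: 25.0
```

Request:
arm_command(xyz=[[0,0,0.01],[0,0,0.03],[0,0,0.06],[0,0,0.1],[0,0,0.14],[0,0,0.18],[0,0,0.22],[0,0,0.24],[0,0,0.25],[0,0,0.25],[0,0,0.25]], rot=[[0,0,0],[0,0,0],[0,0,0],[0,0,0],[0,0,0],[0,0,0],[0,0,0],[0,0,0],[0,0,0],[0,0,0],[0,0,0]])

```text
time: 35.52
ee_pos: [0.4048, 0.2209, 0.2736]
eef_rot: [0.629, 0.777, -0.001, -0.0]
ft_force: [0.2, 0.6, -2.4]
width: 0.0128
grip_force: 25.0
```

```bash
python3 - <<'E'
from h import *
held('lid_loaf_grip','c4.png',.048)
# far board edge along handle at board top
s=r.read_state(); m=dict(np.load('pics/c4.png.npz')); im=cv2.imread('pics/c4.png'); hsv=cv2.cvtColor(im,cv2.COLOR_BGR2HSV)
col=im[90:200,230].astype(int); g=np.abs(np.diff(cv2.GaussianBlur(col.astype('f4'),(1,5),0).sum(1))); v=90+int(g.argmax())
q=s['eef_rot']; y=2*np.arctan2(q[1],q[0])-np.pi/2; p=ray(m,255,v,s['ee_pos'][2]+.0123-.013)[:2]-s['ee_pos'][:2]
print(v,np.sort(g)[-4:],'offset',p@[-np.sin(y),np.cos(y)]-.064)
E
```

```text
lid_loaf_grip [-0.0035 -0.0014] 0.01194717455989941 0.93 yaw 0.20995583260895168 [0.4048 0.2209 0.2736]
140 [21.8125 34.25   43.875  47.0625] offset -0.0007224805642247201
```

```bash
python3 - <<'E'
from h import *
c=(.561,-.361); R=rect('w2.png',c,.044,s=2000); hsv=cv2.cvtColor(R,cv2.COLOR_BGR2HSV)
for th in (50,40,30,20):
    M=(hsv[...,1]<th).astype('u1'); b,g,sz,y,h=fitmask(M,c,2000,.085); print(th,b,g,sz,round(y,3))
M=(((hsv[...,0]<7)|(hsv[...,0]>172))&(hsv[...,1]>100)).astype('u1'); M=cv2.morphologyEx(M,cv2.MORPH_OPEN,np.ones((3,3)))
k,lab,st,ce=cv2.connectedComponentsWithStats(M); i=1+np.argmax(st[1:,4]); cs,_=cv2.findContours((lab==i).astype('u1'),0,2)
b,sz,y=yawof(cv2.minAreaRect(np.vstack(cs))); print('red',c[0]+(b[0]-170)/2000,c[1]-(b[1]-170)/2000,np.array(sz)/2,y)
E
```

```text
50 [ 0.561  -0.3605] [ 0.5612 -0.3606] [ 65.0371 120.1086] -0.27
40 [ 0.561  -0.3604] [ 0.5612 -0.3607] [ 64.4224 119.9208] -0.275
30 [ 0.5601 -0.3554] [ 0.5593 -0.3528] [ 58.0734 110.2657] -0.282
20 [ 0.5568 -0.3499] [ 0.5576 -0.3566] [ 47.2872 101.0036] -0.276
red 0.5406314468383789 -0.30414175605773924 [ 5.229  17.4132] -0.4182243489036704
```

Request:
arm_command(xyz=[[0.005,-0.03,0.02],[0.015,-0.06,0.04],[0.025,-0.095,0.05],[0.035,-0.13,0.05],[0.045,-0.165,0.05],[0.055,-0.2,0.05],[0.065,-0.235,0.05],[0.075,-0.27,0.05],[0.085,-0.305,0.05],[0.095,-0.34,0.05],[0.105,-0.375,0.05],[0.115,-0.41,0.05],[0.125,-0.445,0.05],[0.135,-0.48,0.05],[0.145,-0.515,0.04],[0.15,-0.545,0.02],[0.156,-0.57,-0.01],[0.156,-0.58,-0.04],[0.156,-0.58,-0.06],[0.156,-0.58,-0.06]], rot=[[0,0,0],[0,0,-0.04],[0,0,-0.08],[0,0,-0.12],[0,0,-0.16],[0,0,-0.2],[0,0,-0.24],[0,0,-0.28],[0,0,-0.32],[0,0,-0.36],[0,0,-0.4],[0,0,-0.44],[0,0,-0.47],[0,0,-0.485],[0,0,-0.485],[0,0,-0.485],[0,0,-0.485],[0,0,-0.485],[0,0,-0.485],[0,0,-0.485]])

```text
time: 37.28
ee_pos: [0.5584, -0.3582, 0.2077]
eef_rot: [0.798, 0.602, -0.002, -0.004]
ft_force: [0.1, 0.9, -2.3]
width: 0.0126
grip_force: 25.0
```

Request:
arm_command(xyz=[[0,0,-0.03],[0,0,-0.06],[0,0,-0.08],[0,0,-0.09],[0,0,-0.09],[0,0,-0.09],[0,0,-0.09]], rot=[[0,0,0],[0,0,0],[0,0,0],[0,0,0],[0,0,0],[0,0,0],[0,0,0]])

```text
time: 37.87
ee_pos: [0.562, -0.3593, 0.1265]
eef_rot: [0.797, 0.604, 0.0, 0.001]
ft_force: [0.3, -0.3, -0.7]
width: 0.0125
grip_force: 25.0
```

```bash
python3 -c "
from h import *
held('lid_loaf_grip','e7.png',.048)"
```

```text
lid_loaf_grip [-0.0038 -0.0043] 0.010892825655331562 0.9 yaw -0.27480183786919365 [ 0.562  -0.3593  0.1265]
```

Request:
arm_command(xyz=[[-0.001,0,-0.015],[-0.001,0,-0.028],[-0.001,0,-0.038],[-0.001,0,-0.046],[-0.001,0,-0.053],[-0.001,0,-0.059],[-0.001,0,-0.064],[-0.001,0,-0.068],[-0.001,0,-0.071],[-0.001,0,-0.071],[-0.001,0,-0.071]], rot=[[0,0,0],[0,0,0],[0,0,0],[0,0,0],[0,0,0],[0,0,0],[0,0,0],[0,0,0],[0,0,0],[0,0,0],[0,0,0]])

```text
time: 38.88
ee_pos: [0.5603, -0.3589, 0.0547]
eef_rot: [0.797, 0.603, 0.0, 0.0]
ft_force: [-3.5, 3.3, 8.0]
width: 0.0129
grip_force: 25.0
```

Request:
arm_command(xyz=[[0,0,0],[0,0,0],[0,0,0],[0,0,0],[0,0,0],[0,0,0.01],[0,0,0.04],[0,0,0.08],[0,0,0.12],[-0.02,0.02,0.16],[-0.05,0.06,0.2],[-0.08,0.1,0.24],[-0.08,0.1,0.27],[-0.08,0.1,0.27],[-0.08,0.1,0.27],[-0.08,0.1,0.27],[-0.08,0.1,0.27]], rot=[[0,0,0],[0,0,0],[0,0,0],[0,0,0],[0,0,0],[0,0,0],[0,0,0],[0,0,0],[0,0,0],[0,0,0.05],[0,0,0.1],[0,0,0.15],[0,0,0.2],[0,0,0.25],[0,0,0.27],[0,0,0.27],[0,0,0.27]], grip=0.5)

```text
time: 40.3
ee_pos: [0.4799, -0.2586, 0.3231]
eef_rot: [0.709, 0.705, 0.0, -0.0]
ft_force: [0.7, -0.2, -1.3]
width: 0.0438
grip_force: 0.0
```

```bash
python3 - <<'E'
from h import *
survey('f.png',L[:4])
A=[rect('f.png',c,.054,half=.08,s=1250) for c in [(.408,-.185),(.566,-.185),(.415,-.346),(.561,-.361)]]
a=np.vstack([np.hstack(A[:2]),np.hstack(A[2:])]); im=cv2.imread('pics/f.png')[:270]
cv2.imwrite('pics/fr.png',np.hstack([a,cv2.resize(im[:,150:450],(380,a.shape[0]))]))
shot('top','top9.png'); m=r.camera_model('top')
for l in L: print(l,[(w(m,d['at']),round(d['conf'],2)) for d in r.spot_point(l,'top')][:2])
E
```

```text
t 40.3 [ 0.4799 -0.2586  0.3231] closing yaw -0.005644094401261235
{'fx': 356.79354495179257, 'fy': 356.79354495179257, 'cx': 280.11427769732217, 'cy': 208.33097519726704, 'T': array([[ 1.    ,  0.0043,  0.0015,  0.48  ],
       [-0.0046,  0.956 ,  0.2934, -0.1778],
       [-0.0002, -0.2934,  0.956 ,  0.4847],
       [ 0.    ,  0.    ,  0.    ,  1.    ]])}
lid_round_grip [(array([ 0.4085, -0.1851,  0.0656]), 0.81)]
lid_square_grip [(array([ 0.5617, -0.1867,  0.0684]), 0.73)]
lid_oval_grip [(array([ 0.4139, -0.3448,  0.0642]), 0.81)]
lid_loaf_grip [(array([ 0.5596, -0.3635,  0.0675]), 0.95)]
lid_round_grip [(array([ 0.409 , -0.1861,  0.0681]), 0.77)]
lid_square_grip [(array([ 0.555 , -0.1865,  0.0691]), 0.62)]
lid_oval_grip []
lid_loaf_grip []
bell_mid [(array([0.4795, 0.3256, 0.0246]), 0.59)]
```

View pics/fr.png

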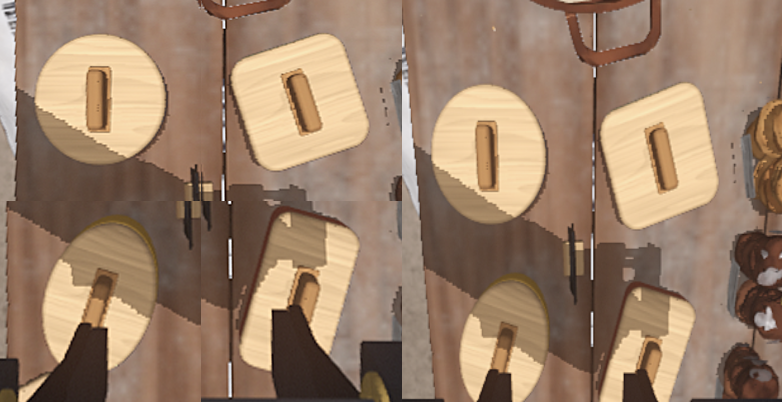

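```bash
python3 -c "
from h import *
print(r.close_job())"
```

```text
the job is handed in; nothing more can be done
None
```

All four lids were set down on their own dishes, the last pictures show them lying flat, and the job was handed in at about 40 s; no verdict came back, and the last reading shows the bell in place, within measuring error.

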